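# Load the bottle carrier in reverse order

## Robot

A 6-joint arm with a two-finger parallel gripper is mounted at the origin on a cart in front of the work surface, level with it; the furniture and walls round the work are solid. World frame = base frame: x ahead of the robot, y to its left, z up, the work surface at z = 0. Lengths are in mm, angles in rad, forces in N, time in s.
With the tool pointing down it reaches from about 300 to 875 mm from the base axis. Payload 6.4 kg.
Tool frame: the origin (TCP) lies on the centre line of the jaws, within the pads' length; the fingertips stand 8 mm ahead of it and the grasp point (between the pads) lies 11 mm behind it; z points along the fingers, y is the direction in which the jaws open and shut (so a half turn about z gives the same grasp; the last joint's range is limited). The gripper opens to 85 mm and grips with 20 to 120 N. Pads are 22 mm wide; open, the fingers measure 114 mm over their backs; the gripper's body (76 mm by 85 mm) begins 54 mm behind the grasp point. The pads swing forward as they close: fully open they stand 13 mm farther back than shut.
Start: joints at [-1.503, 0.181, 1.607, -0, 1.354, -0.206], TCP at [155.491, -553.592, 239.288] pointing down, gripper open.
Joint ranges: [-2.99, 2.99], [-0.89, 2.07], [0.3, 2.58], [-1.14, 4.28], [0, 2.63], [-3.12, 3.12]. Speed limits (rad/s): [2.57, 2.57, 3.01, 3.14, 3.14, 3.14].

## Interface

Orientations are given as a unit quaternion [x, y, z, w].
In Python, from rig import robot gives the robot as it stands. The module is installed in compiled form; this text tells all that it offers.
- The arm moves only by the tool step_arm, never from a script. Its argument "motion" is one flat list of numbers, 7 for each row, row after row: the finger opening in mm, from 0 to 85.4, then the shift along the tool's x, y, z in mm, then the turn, a rotation vector about the tool's x, y, z in degrees. In form: [grip, x, y, z, rx, ry, rz, grip, x, y, z, rx, ry, rz, ...]. A call has 1 to 12 rows; each row shifts and turns the commanded pose from where the row before left it, along the tool's axes as they then stand; what a row does not reach is not made up. A row lasts 1/8 s, in which the tool goes at most 62.5 mm and 10.7 degrees, less where a joint would pass 70% of its speed; a pose out of reach is approached as far as the arm can. A call with a gripper value outside its range is refused whole. The fingers move at their own pace and stop on an object; "force" is the grip in N (left out, the last holds). Time passes only in rows, so rows that do not move let the fingers close. It gives the time, the measured TCP pose, the force and the opening at its end, in the units of the state.
- robot.sense(): the state, without advancing time (a new reading comes with each control period).
- robot.snapshot(name): name is "scene" or "top" or "wrist"; returns the picture (480x640x3 uint8, blue, green, red); there is no depth.
- robot.camera_model(name): a dict with "mtx" (3x3 intrinsics, pixels), "rvec" (rotation vector, rad) and "tvec" (3), from world to camera coordinates, as OpenCV has them. Camera axes: x right, y down, z forward; pixel columns grow to the right and rows downward; lengths in mm; the calibration is good to about 2 mm. The wrist camera is an equidistant fisheye: a pixel r from the principal point sees the ray r / f radians off the axis. A picture is of the moment at which its call begins: read the wrist's pose just before it. camera_model takes no time and is no camera call; for the wrist camera it gives the pose at the moment of the call.
- robot.sign_off(): hands the job in, once; it reports no verdict.
The state is a dict: "time": time; "q": joint angles; "joint_vel": joint speeds; "joint_efforts": joint torques, N m; "tool_pos": TCP position; "ee_rot": TCP orientation; "contact_force": force on the tool from outside, world axes, zero at the start; "ft_torque": the same for the moment, N m; "gripper_width": finger opening in mm.
Only numpy, scipy, OpenCV 4.12 (cv2) and the standard library are available. Lean on these libraries where they do the work, as an engineer would, in place of code of your own. Each camera call takes 0.05 s, during which the arm holds its last target.

## Task

Move the three white bottles from the railed rack into the carrier with the three round recesses, in reverse order: as you look from the robot, the bottle that stood on the left goes into the right-hand recess, the middle one into the middle recess and the one that stood on the right into the left-hand recess. Lift each bottle up over the rail, keep it upright, set it fully down in its recess and let go, and do not shift the timer or the sample pot that stand near by.

Things in the scene. Friction and masses are not known exactly. Their poses are not given: they have to be found in the camera images.
- small_centre (a point): the smallest of three white bottles with red screw caps, alike but for size: round body 47 mm across, 88 mm high over the cap (cap 29 mm across), loose, 0.07 to 0.25 kg. This point is on its axis, half-way up (44 mm above its foot); z is up along the bottle. The body's side is straight from the foot to 52 mm above it, then narrows to the neck; grasp near the top of the straight side (or the cap), so that the bottle's top fits under the gripper.
- medium_centre (a point): the middle-sized of three white bottles with red screw caps, alike but for size: round body 53 mm across, 105 mm high over the cap (cap 32 mm across), loose, 0.07 to 0.25 kg. This point is on its axis, half-way up (52.5 mm above its foot); z is up along the bottle. The body's side is straight from the foot to 62 mm above it, then narrows to the neck; grasp near the top of the straight side (or the cap), so that the bottle's top fits under the gripper.
- large_centre (a point): the largest of three white bottles with red screw caps, alike but for size: round body 61 mm across, 125 mm high over the cap (cap 37 mm across), loose, 0.07 to 0.25 kg. This point is on its axis, half-way up (62.5 mm above its foot); z is up along the bottle. The body's side is straight from the foot to 74 mm above it, then narrows to the neck; grasp near the top of the straight side (or the cap), so that the bottle's top fits under the gripper.
- seat_small: thin black rubber seat, a disc 76 mm across and 2 mm thick, fixed on the old rack's deck, on which the smallest bottle stands at the start (within 4 mm of its middle); it stays there and so marks where that bottle stood. Origin at the centre of its underside, z up.
- seat_medium: thin black rubber seat, a disc 76 mm across and 2 mm thick, fixed on the old rack's deck, on which the middle-sized bottle stands at the start (within 4 mm of its middle); it stays there and so marks where that bottle stood. Origin at the centre of its underside, z up.
- seat_large: thin black rubber seat, a disc 76 mm across and 2 mm thick, fixed on the old rack's deck, on which the largest bottle stands at the start (within 4 mm of its middle); it stays there and so marks where that bottle stood. Origin at the centre of its underside, z up.
- old_rack: railed rack, fixed: grey shelf 140 x 310 mm (x, y), deck 8 mm above the worktop, end plates 53 mm high, thin rails along front and back at x = -66 and +66 mm, tops 38 mm above the worktop. Seats at x = 0, y = -100, 0, +100 mm. Origin under its centre, on the worktop; x to the back, y to the left seen from the robot (turned up to 0.3 rad). On the robot's left or right.
- new_carrier: carrier on the other side, fixed: grey deck 130 x 300 mm (x, y), 16 mm high, with three recesses 81 mm across, 6 mm deep (floors 10 mm above the worktop) at x = 0, y = +100 (left), 0, -100 mm (right); wire handles at both ends, y = -153 and +153 mm, tops 44 mm high. Origin under its centre, on the worktop; x to the back, y to the left seen from the robot (turned up to 0.3 rad).
- timer_near: bystander: loose white timer, 66 x 66 x 16 mm, behind the work. (Above it hangs a wall cabinet, from x = 0.68 m on and 0.62 m above the worktop: carry the bottles low, though over those that stand, whose tops are up to 135 mm above the worktop.) Origin at the centre of its underside, z up.
- pot_near: bystander: loose sample pot, white with a red cap, 29 mm across and 46 mm high, behind the work. Origin at the centre of its underside, z up.
Things that resemble listed ones, but are neither listed nor needed, are in the scene too. Leave any purple look-alike of the part that bears small_centre alone.

How it is judged:
By the outcome, as a careful person would: the job done as asked, in the order asked, and still so for the second after the job is handed in, with the robot touching nothing.
It also fails if it takes over 93 s, if anything falls off the work surface, if the arm or the gripper's body presses on something with over 40 N, if the wrist force passes 120 N, or if a joint passes its speed limit or range.

## Working session

There is one attempt and no reset: what is moved stays moved. The work goes in short steps, Python scripts to look and compute and a tool call to move; the robot and the scene stay as the last step left them, time stands still between calls to the robot, and variables do not carry over. Pictures are saved under pics/ and viewed, and the job is handed in when it is done.

Besides the shell and the picture viewer there is one more tool, called after ">>>" in YAML: its name, and indented under it one key for each argument. step_arm: Moves the arm, as the interface text tells. Its arguments: {"type":"object","properties":{"motion":{"type":"array","items":{"type":"number"}},"force":{"type":"number"}},"required":["motion"]}

```bash
mkdir -p pics; python3 - <<'E'
from rig import robot
import cv2
for n in ("scene","top"):
    cv2.imwrite(f"pics/{n}0.png",robot.snapshot(n))
    m=robot.camera_model(n);print(n,m)
print(robot.sense())
E
```

```text
scene {'mtx': array([[595.5264558 ,   0.        , 320.2410237 ],
       [  0.        , 595.5264558 , 231.76577279],
       [  0.        ,   0.        ,   1.        ]]), 'rvec': array([ 1.96306341, -0.86873268,  0.52460034]), 'tvec': array([-387.63286531,  255.36977694, 1158.87721774])}
top {'mtx': array([[496.32519983,   0.        , 319.09833762],
       [  0.        , 496.32519983, 238.93269293],
       [  0.        ,   0.        ,   1.        ]]), 'rvec': array([ 2.21190313, -2.16473041,  0.05999531]), 'tvec': array([ -10.89853066,  573.85698337, 1081.42759231])}
{'time': 0.1, 'q': array([-1.50331286e+00,  1.81499080e-01,  1.60794304e+00, -1.23350881e-06,
        1.35378737e+00, -2.06304258e-01]), 'joint_vel': array([-7.84791882e-04, -5.13751995e-04, -1.61134863e-03, -3.42951644e-05,
        8.39225090e-04,  3.15500551e-04]), 'joint_efforts': array([ 1.91768545e-04, -4.45881200e+01, -3.52236485e+01, -3.86706224e-04,
        4.14438400e-03, -1.21193449e-05]), 'tool_pos': array([ 155.44820231, -553.06991271,  238.43911949]), 'ee_rot': array([ 9.90644309e-01,  1.36466787e-01,  5.61602064e-05, -8.16486518e-04]), 'contact_force': array([-0.04738143,  0.21977558, -0.22523413]), 'ft_torque': array([-0.02034709,  0.0321109 ,  0.04118589]), 'gripper_width': 85.21360920366865}
```

View pics/scene0.png

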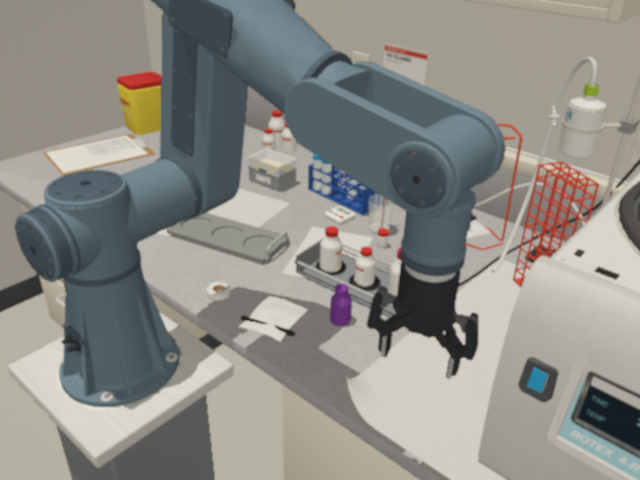

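View pics/top0.png

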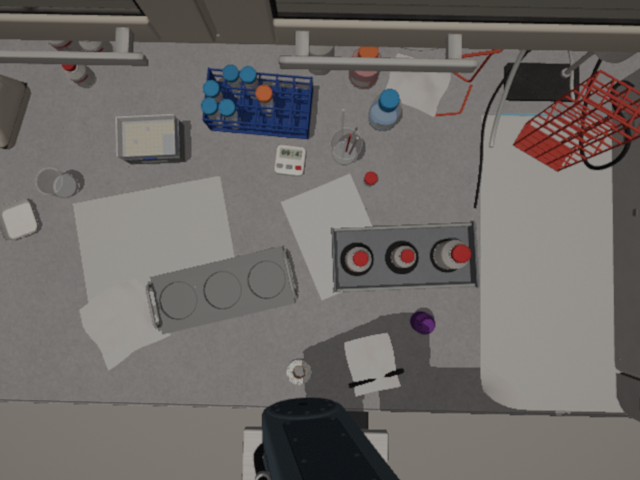

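The top view shows the old rack on the right (centre about (405,256)) with three red-capped bottles, and the empty carrier on the left (about (223,290)). The purple look-alike is at (423,322), the timer at (290,160) and the pot at (371,178). I'll enlarge this area.

```bash
python3 - <<'E'
import cv2
a=cv2.imread("pics/top0.png")
cv2.imwrite("pics/c1.png",cv2.resize(a[215:300,325:485],None,fx=5,fy=5,interpolation=cv2.INTER_CUBIC))
cv2.imwrite("pics/c2.png",cv2.resize(a[240:340,140:305],None,fx=4.8,fy=4.8,interpolation=cv2.INTER_CUBIC))
a=cv2.imread("pics/scene0.png")
cv2.imwrite("pics/c3.png",cv2.resize(a[190:340,280:480],None,fx=4,fy=4,interpolation=cv2.INTER_CUBIC))
E
```

```text
(no output)
```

View pics/c1.png

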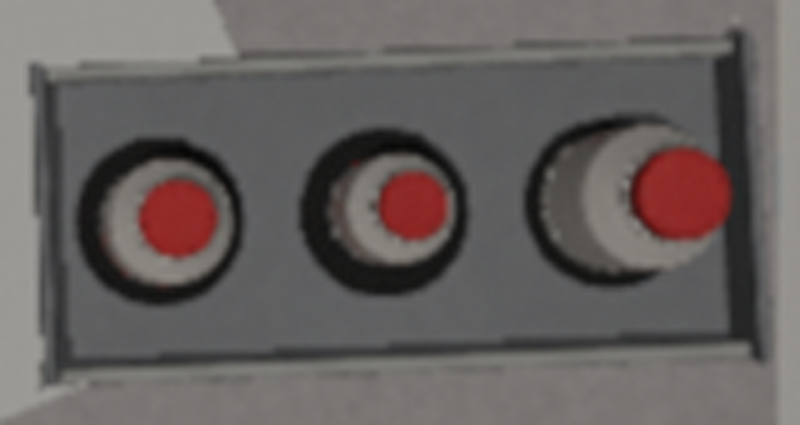

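View pics/c2.png

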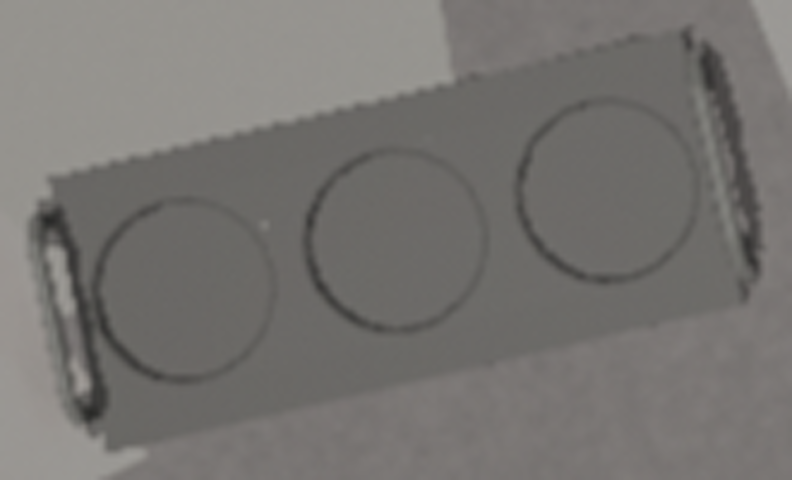

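View pics/c3.png

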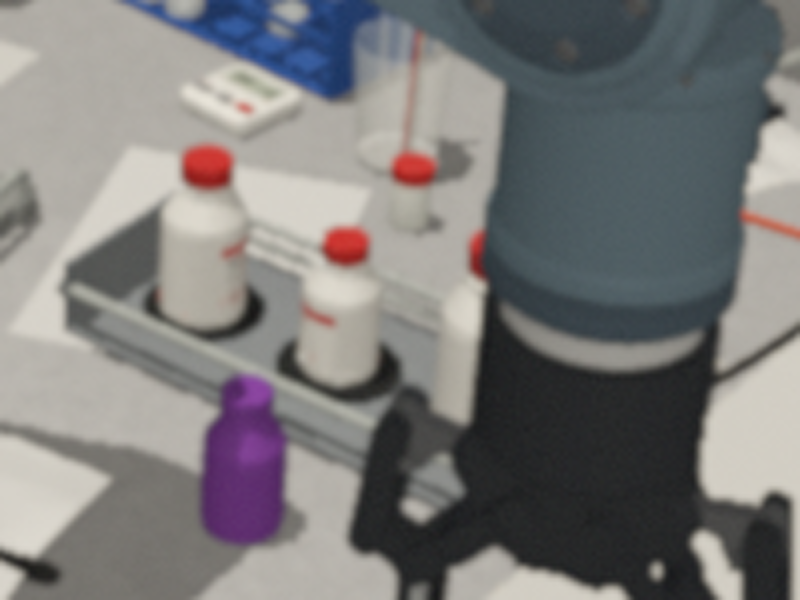

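The crops show the order in the rack: left is medium (cap top (360.6,258.4)), middle is small (407.6,256.2) and right is large (461.4,253.8). All three are white bodies on black seats. The purple bottle is outside the rack, and the pot at (371,178) is also outside it. Next I'll compute positions.

```bash
cat > h.py <<'E'
import numpy as np,cv2
from rig import robot
def w(name,u,v,z):
    m=robot.camera_model(name);R=cv2.Rodrigues(m["rvec"])[0];t=m["tvec"]
    C=-R.T@t; d=R.T@np.linalg.inv(m["mtx"])@[u,v,1]
    return C+d*(z-C[2])/d[2]
def p(name,X):
    m=robot.camera_model(name)
    return cv2.projectPoints(np.array([X],float),m["rvec"],m["tvec"],m["mtx"],None)[0].ravel()
E
python3 - <<'E'
from h import *
np.set_printoptions(precision=1,suppress=True)
for n,u,v,z in [("seatL",357,259.2,10),("seatM",401.8,257.4,10),("seatR",446.8,255.2,10),("capL",360.6,258.4,114),("capM",407.6,256.2,97),("capR",461.4,253.8,134),
 ("recL",178.7,300.4,16),("recM",222.7,290,16),("recR",266.5,279.6,16),("purple",423,322,40),("pot",371,178,46),("timer",290,160,16)]:
    print(n,w("top",u,v,z))
# scene check: cap tops
a=280;b=190
for n,u,v,z in [("capL",a+207/4,b+160/4,115),("capM",a+346/4,b+240/4,98),("footL",a+203/4,b+310/4,10)]: print("scene",n,w("scene",u,v,z))
E
```

```text
seatL [531.1 -83.7  10. ]
seatM [ 537.2 -183.1   10. ]
seatR [ 544.3 -282.8   10. ]
capL [530.7 -83.5 114. ]
capM [ 537.7 -180.8   97. ]
capR [ 543.6 -280.4  134. ]
recL [431.8 307.7  16. ]
recM [456.7 211.5  16. ]
recR [481.7 115.5  16. ]
purple [ 399.  -225.2   40. ]
pot [ 707.1 -108.4   46. ]
timer [749.6  70.4  16. ]
scene capL [521.4 -88.5 115. ]
scene capM [ 530.  -185.7   98. ]
scene footL [521.6 -89.4  10. ]
```

The two views differ by about 9 mm, so I'll settle it with the wrist camera from above the rack. First I'll turn the jaws to point front to back: tool yaw goes from 15.7° to 93.8°, over 8 rows.

>>> step_arm:
  motion: [85,0,0,-10,0,0,-9.8,85,0,0,-10,0,0,-9.8,85,0,0,-10,0,0,-9.8,85,0,0,-10,0,0,-9.8,85,0,0,-10,0,0,-9.8,85,0,0,-10,0,0,-9.8,85,0,0,-10,0,0,-9.8,85,0,0,-10,0,0,-9.5]

```text
time: 1.1
tool_pos: [155.5, -553.3, 319.0]
ee_rot: [0.681, 0.732, 0.0, -0.0]
contact_force: [0.1, -0.1, -0.9]
gripper_width: 84.9
```

```bash
cat >> h.py <<'E'
from scipy.spatial.transform import Rotation as Ro
np.set_printoptions(precision=2,suppress=True)
def to(x,y,z,yaw):
    s=robot.sense();R=Ro.from_quat(s["ee_rot"])
    Rt=Ro.from_matrix(np.array([[np.cos(yaw),np.sin(yaw),0],[np.sin(yaw),-np.cos(yaw),0],[0,0,-1.]]))
    print("t",s["time"],"pos",s["tool_pos"],"w",s["gripper_width"],"F",s["contact_force"])
    print("shift",R.inv().apply(np.array([x,y,z])-s["tool_pos"]),"rot",np.degrees((R.inv()*Rt).as_rotvec()))
E
python3 -c "
from h import *
to(470,-183,330,1.637)"
```

```text
t 1.1 pos [ 155.46 -553.3   319.03] w 84.9286337416917 F [ 0.12 -0.13 -0.88]
shift [346.85 340.23 -10.58] rot [ 0.   -0.06  0.31]
```

>>> step_arm:
  motion: [85,34.7,34,-1,0,0,0,85,34.7,34,-1,0,0,0,85,34.7,34,-1,0,0,0,85,34.7,34,-1,0,0,0,85,34.7,34,-1,0,0,0,85,34.7,34,-1,0,0,0,85,34.7,34,-1,0,0,0,85,34.7,34,-1,0,0,0,85,34.7,34,-1,0,0,0,85,34.7,34,-1,0,0,0.3,85,0,0,0,0,0,0,85,0,0,0,0,0,0]

```text
time: 2.6
tool_pos: [471.4, -185.0, 328.8]
ee_rot: [0.685, 0.729, -0.0, -0.0]
contact_force: [-0.3, 0.1, -0.2]
gripper_width: 84.8
```

```bash
python3 - <<'E'
from h import *
to(470,-183,330,1.637)
m=robot.camera_model("wrist");print(m)
cv2.imwrite("pics/w1.png",robot.snapshot("wrist"))
R=cv2.Rodrigues(m["rvec"])[0];print("cam",-R.T@m["tvec"],"axis",R[2])
np.savez("w1.npz",**m)
cv2.imwrite("pics/top1.png",robot.snapshot("top"))
cv2.imwrite("pics/scene1.png",robot.snapshot("scene"))
E
```

```text
t 2.6 pos [ 471.45 -184.98  328.85] w 84.84495526895024 F [-0.28  0.08 -0.25]
shift [ 2.06 -1.33 -1.15] rot [-0.06 -0.01 -0.27]
{'mtx': array([[371.65,   0.  , 317.07],
       [  0.  , 371.65, 244.72],
       [  0.  ,   0.  ,   1.  ]]), 'rvec': array([-2.83, -0.09, -0.01]), 'tvec': array([-459.06, -271.58,  399.02])}
cam [ 467.24 -107.71  462.38] axis [ 0.02 -0.3  -0.95]
```

View pics/w1.png

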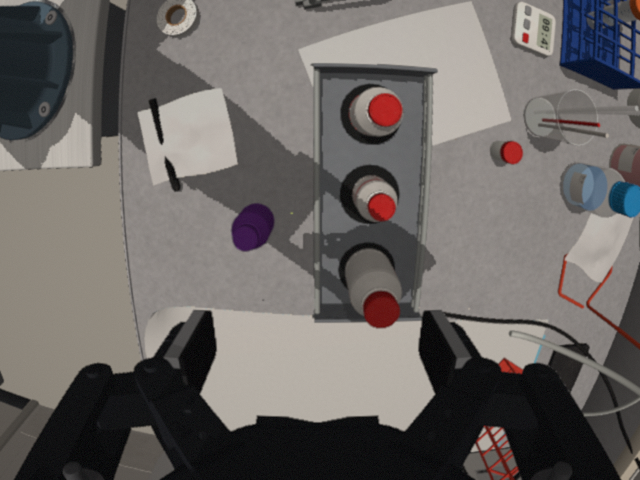

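View pics/scene1.png

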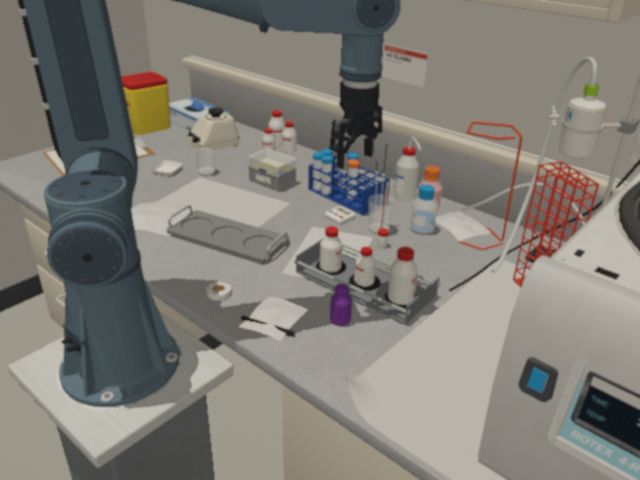

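The wrist view shows the three caps at about (384,111), (380,206) and (381,308), with the purple bottle outside the rack. I'll triangulate with fisheye rays.

```bash
cat >> h.py <<'E'
def ww(m,u,v,z):
    K=m["mtx"];a=(u-K[0,2])/K[0,0];b=(v-K[1,2])/K[1,1];r=np.hypot(a,b)
    d=np.array([a/r*np.sin(r),b/r*np.sin(r),np.cos(r)]) if r>0 else np.array([0,0,1.])
    R=cv2.Rodrigues(m["rvec"])[0];C=-R.T@m["tvec"];d=R.T@d
    return C+d*(z-C[2])/d[2]
E
python3 - <<'E'
from h import *
m=dict(np.load("w1.npz"))
im=cv2.imread("pics/w1.png");hsv=cv2.cvtColor(im,cv2.COLOR_BGR2HSV)
k=((hsv[...,0]<8)|(hsv[...,0]>172))&(hsv[...,1]>150)&(hsv[...,2]>70)
n,l,s,c=cv2.connectedComponentsWithStats(k.astype(np.uint8))
for i in range(1,n):
    if s[i,4]>150: print(s[i],c[i])
for (u,v,z) in [(384.5,109.5,115),(381,207,98),(381,309,135)]: print(ww(m,u,v,z))
for (u,v) in [(372,112),(370,194),(369,272)]: print("seat",ww(m,u,v,10))
cv2.imwrite("pics/c4.png",cv2.resize(im[55:335,300:445],None,fx=2.1,fy=2.1,interpolation=cv2.INTER_CUBIC))
for nm in("top","scene"):
    im=cv2.imread(f"pics/{nm}1.png");hsv=cv2.cvtColor(im,cv2.COLOR_BGR2HSV)
    k=((hsv[...,0]<8)|(hsv[...,0]>172))&(hsv[...,1]>150)&(hsv[...,2]>70)
    n,l,s,c=cv2.connectedComponentsWithStats(k.astype(np.uint8))
    for i in range(1,n):
        if s[i,4]>30: print(nm,s[i],c[i])
print(p("scene",[531,-84,115]),p("scene",[538,-181,98]),p("scene",[544,-281,135]))
E
```

```text
[369  94  33  32 844] [385.   109.63]
[501 142  21  22 363] [511.57 152.11]
[368 194  27  27 570] [381.18 206.95]
[587 268  53  81 272] [611.45 315.08]
[364 292  36  35 952] [381.26 309.8 ]
[499 359  24  15 211] [509.23 367.24]
[476 426  43  54 459] [498.22 458.51]
[527.86 -83.81 115.  ]
[ 536.12 -180.27   98.  ]
[ 541.54 -275.78  135.  ]
seat [531.19 -81.22  10.  ]
seat [ 537.22 -182.38   10.  ]
seat [ 546.66 -285.84   10.  ]
top [455  50  47  32 176] [478.49  59.47]
top [62 65 12  6 49] [67.94 66.82]
top [ 514   70  126  101 3762] [577.98 125.32]
top [436  85  36  31  83] [457.46 104.95]
top [365 172  12  13 122] [370.34 177.83]
top [457 245  10   7  38] [461.97 247.45]
top [353 251  15  15 169] [360.11 258.26]
top [401 250  13  13 134] [407.04 255.66]
scene [404  51  22   7  58] [414.6  54.1]
scene [121  72  45  17 532] [142.4   80.05]
scene [273 111   8   6  43] [276.42 113.33]
scene [286 122   7   5  33] [288.82 124.  ]
scene [468 123  46  16  59] [487.22 134.63]
scene [474 122  48  23  72] [503.74 128.36]
scene [403 147  12   8  78] [408.64 150.94]
scene [527 174  55  87 837] [552.45 218.42]
scene [573 178  15  10  44] [580.05 182.02]
scene [506 191   6  30  39] [508.36 205.62]
scene [568 192  17  14  60] [575.8  199.08]
scene [326 227  12  10  94] [331.33 231.28]
scene [379 229   9   7  57] [383. 232.]
scene [361 248  11   8  68] [366.07 251.24]
scene [398 248  15  13 160] [405.03 253.69]
scene [514 278   9   7  34] [518.65 280.65]
[332.94 227.84] [367.03 247.89] [406.44 249.19]
```

View pics/c4.png

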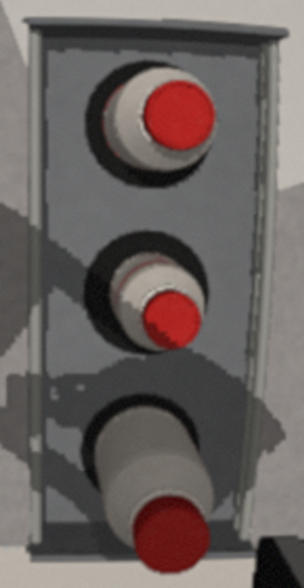

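View pics/top1.png

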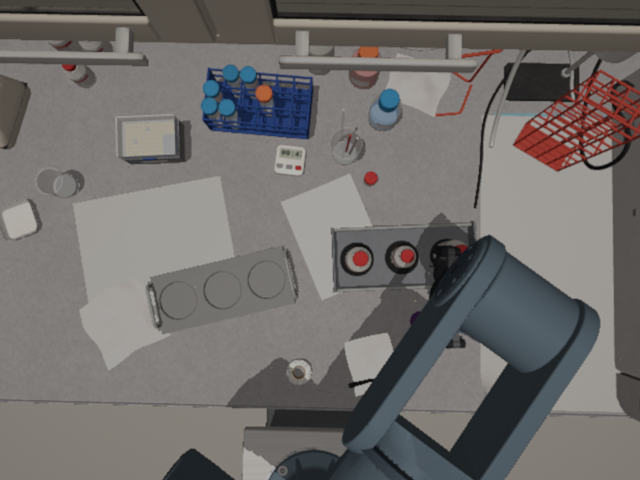

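The top and wrist views agree within about 3 mm; the scene camera is a couple of pixels off, so I give it less weight. Adopted axes: medium (530,-83.5), small (537,-181), large (543,-279). I'll do the large bottle first.

```bash
python3 -c "
from h import *
to(543,-279,230,1.637)"
```

```text
t 2.75 pos [ 471.15 -185.88  329.12] w 84.79353125757277 F [-0.43 -0.31 -0.69]
shift [-97.2   66.27  99.09] rot [-0.03  0.   -0.41]
```

>>> step_arm:
  motion: [85,-24.3,16.5,20,0,0,0,85,-24.3,16.5,25,0,0,0,85,-24.3,16.5,25,0,0,0,85,-24.3,16.5,29,0,0,0,85,0,0,0,0,0,0,85,0,0,0,0,0,0]

```text
time: 3.5
tool_pos: [543.1, -278.4, 230.8]
ee_rot: [0.686, 0.728, 0.0, -0.0]
contact_force: [-0.4, -0.6, 0.5]
gripper_width: 85.2
```

```bash
python3 - <<'E'
from h import *
to(543,-279,74,1.637)
m=robot.camera_model("wrist")
cv2.imwrite("pics/w2.png",robot.snapshot("wrist"));np.savez("w2.npz",**m)
E
```

```text
t 3.5 pos [ 543.08 -278.42  230.75] w 85.18089883296548 F [-0.45 -0.65  0.48]
shift [ -0.6   -0.11 156.75] rot [-0.   -0.01 -0.38]
```

View pics/w2.png

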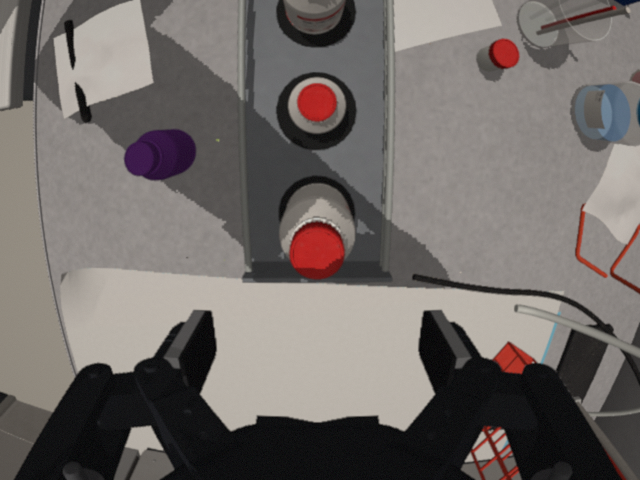

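Here the large cap is at (317,249), in line with the jaws' mid-column at about 317, and the small cap is at (317,102).

```bash
python3 - <<'E'
from h import *
m=dict(np.load("w2.npz"))
print(ww(m,317,249,135),ww(m,317,102,98),ww(m,317,112,10))
E
```

```text
[ 543.44 -277.41  135.  ] [ 537.59 -181.48   98.  ] [ 537.75 -184.53   10.  ]
```

>>> step_arm:
  motion: [85,0,0,30,0,0,0,85,0,0,30,0,0,0,85,0,0,30,0,0,0,85,0,0,25,0,0,0,85,0,0,20,0,0,0,85,0,0,14,0,0,0,85,0,0,6,0,0,0,85,0,0,0,0,0,0]

```text
time: 4.55
tool_pos: [543.8, -278.0, 75.4]
ee_rot: [0.685, 0.728, 0.0, 0.0]
contact_force: [0.6, 0.7, 0.1]
gripper_width: 85.1
```

```bash
python3 - <<'E'
from h import *
to(543,-278.5,74,1.637)
cv2.imwrite("pics/s2.png",cv2.resize(robot.snapshot("scene")[170:330,280:480],None,fx=3.7,fy=3.7))
E
```

```text
t 4.55 pos [ 543.75 -277.97   75.45] w 85.1331828937976 F [0.56 0.67 0.1 ]
shift [-0.48 -0.78  1.45] rot [ 0.01  0.01 -0.31]
```

View pics/s2.png

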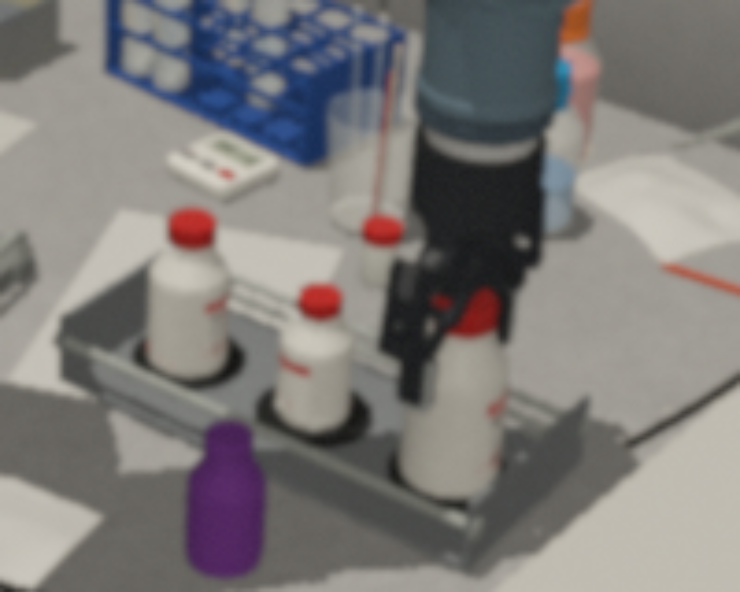

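The fingers straddle the large bottle and the tips are at its straight side. I'll close them.

>>> step_arm:
  motion: [50,0,0,0,0,0,0,50,0,0,0,0,0,0,50,0,0,0,0,0,0,50,0,0,0,0,0,0,50,0,0,0,0,0,0,50,0,0,0,0,0,0]
  force: 45

```text
time: 5.35
tool_pos: [544.1, -278.5, 76.5]
ee_rot: [0.685, 0.728, -0.0, 0.001]
contact_force: [-1.8, -0.2, 5.7]
gripper_width: 58.1
```

The width of 58 mm with an upward push suggests the pads are partly on the shoulder. I'll check before going lower.

```bash
python3 - <<'E'
from h import *
to(543,-278.5,74,1.637)
cv2.imwrite("pics/w3.png",robot.snapshot("wrist"))
to(543,-278.5,74,1.637)
E
```

```text
t 5.35 pos [ 544.05 -278.48   76.49] w 58.09784477744544 F [-1.8  -0.15  5.7 ]
shift [ 0.05 -1.06  2.49] rot [ 0.06  0.07 -0.31]
t 5.4 pos [ 544.09 -278.43   76.5 ] w 57.57620593835918 F [-2.55 -0.36  5.96]
shift [-0.   -1.09  2.5 ] rot [ 0.06  0.07 -0.3 ]
```

View pics/w3.png

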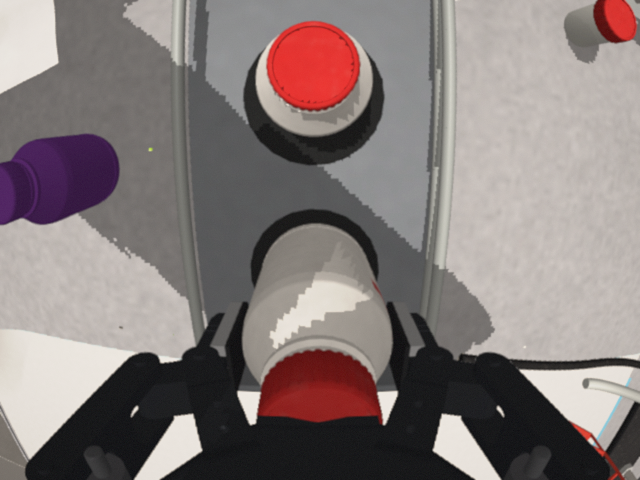

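The pads are on the shoulder, and there is little room to go lower under the gripper body. The cap is the better grip (37 mm, straight-sided, allowed by the description), so I'll release, rise to about TCP z 120 and grip that.

>>> step_arm:
  motion: [85,0,0,0,0,0,0,85,0,0,0,0,0,0,85,0,0,0,0,0,0,85,0,0,0,0,0,0,85,0,0,-10,0,0,0,85,0,0,-25,0,0,0,85,0,0,-10,0,0,0,85,0,0,0,0,0,0]

```text
time: 6.4
tool_pos: [544.2, -278.3, 121.5]
ee_rot: [0.685, 0.728, 0.0, 0.001]
contact_force: [0.1, -0.2, -0.3]
gripper_width: 85.1
```

```bash
python3 - <<'E'
from h import *
to(543.5,-278.5,120,1.637)
m=robot.camera_model("wrist")
cv2.imwrite("pics/w4.png",robot.snapshot("wrist"))
cv2.imwrite("pics/s4.png",cv2.resize(robot.snapshot("scene")[170:330,280:480],None,fx=3.7,fy=3.7))
E
```

```text
t 6.4 pos [ 544.25 -278.35  121.48] w 85.07622806155867 F [ 0.11 -0.15 -0.32]
shift [-0.11 -0.76  1.48] rot [ 0.1   0.09 -0.3 ]
```

View pics/w4.png

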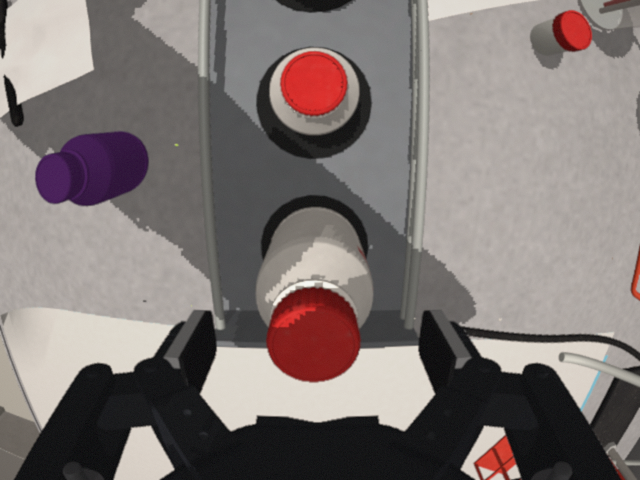

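View pics/s4.png

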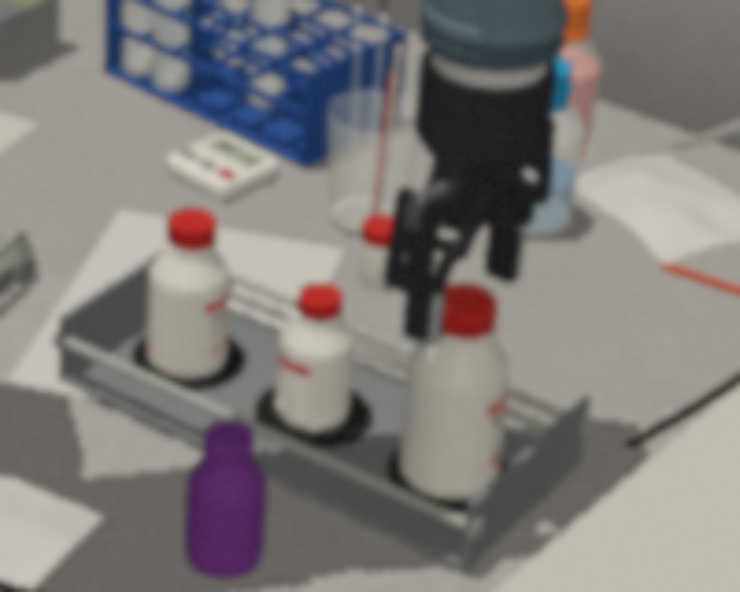

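The bottle is still upright and its cap sits between the fingers, at wrist pixel (314,335). Closing on the cap.

>>> step_arm:
  motion: [25,0,0,0,0,0,0,25,0,0,0,0,0,0,25,0,0,0,0,0,0,25,0,0,0,0,0,0,25,0,0,0,0,0,0,25,0,0,0,0,0,0,25,0,0,0,0,0,0,25,0,0,0,0,0,0]
  force: 45

```text
time: 7.5
tool_pos: [543.5, -277.8, 120.2]
ee_rot: [0.685, 0.728, 0.0, -0.0]
contact_force: [0.8, 0.4, -1.6]
gripper_width: 35.9
```

```bash
python3 - <<'E'
from h import *
to(543.5,-278.5,290,1.637)
cv2.imwrite("pics/w5.png",robot.snapshot("wrist"))
E
```

```text
t 7.5 pos [ 543.53 -277.81  120.17] w 35.94856144505705 F [ 0.76  0.37 -1.61]
shift [  -0.65   -0.1  -169.83] rot [-0.01 -0.01 -0.3 ]
```

View pics/w5.png

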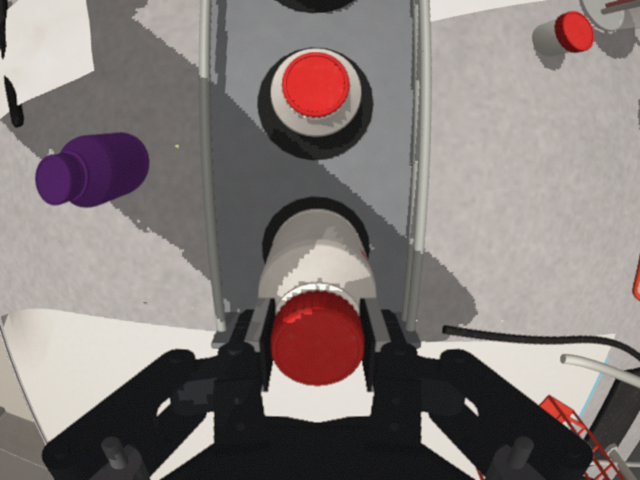

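The cap is gripped squarely (width 36 mm, nominal 37 mm). Lifting.

>>> step_arm:
  motion: [25,0,0,-6,0,0,0,25,0,0,-15,0,0,0,25,0,0,-25,0,0,0,25,0,0,-30,0,0,0,25,0,0,-30,0,0,0,25,0,0,-30,0,0,0,25,0,0,-20,0,0,0,25,0,0,-10,0,0,0,25,0,0,-4,0,0,0,25,0,0,0,0,0,0]

```text
time: 8.8
tool_pos: [543.4, -277.7, 289.5]
ee_rot: [0.685, 0.728, -0.0, -0.001]
contact_force: [-0.1, -0.1, -0.9]
gripper_width: 35.3
```

```bash
python3 - <<'E'
from h import *
to(431.8,307.7,290,1.825)
cv2.imwrite("pics/s6.png",robot.snapshot("scene"))
E
```

```text
t 8.8 pos [ 543.35 -277.72  289.46] w 35.30284984157552 F [-0.1  -0.11 -0.9 ]
shift [591.11 -75.77   0.06] rot [ -0.05  -0.06 -11.08]
```

View pics/s6.png

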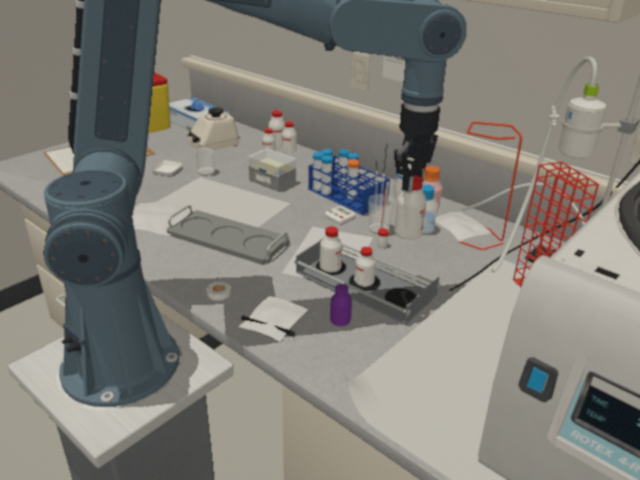

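The bottle is clear (scene pixel (410,210)) and upright, and seat R is empty. Carrying it across.

>>> step_arm:
  motion: [25,20,-3,0,0,0,0,25,30,-4,0,0,0,0,25,40,-5,0,0,0,0,25,45,-6,0,0,0,0,25,45,-6,0,0,0,0,25,45,-6,0,0,0,0,25,45,-6,0,0,0,0,25,45,-6,0,0,0,0,25,45,-6,0,0,0,0,25,45,-6,0,0,0,0,25,45,-6,0,0,0,0,25,40,-5,0,0,0,0]

```text
time: 10.35
tool_pos: [447.1, 209.3, 289.8]
ee_rot: [0.685, 0.729, -0.0, -0.0]
contact_force: [0.0, -0.4, -1.2]
gripper_width: 35.8
```

>>> step_arm:
  motion: [25,40,-5,0,0,0,0,25,30,-3,0,0,0,0,25,20,-2,0,0,0,0,25,8,-1,0,0,-3,25,0,0,0,0,0,-5,25,0,0,0,0,0,-3,25,0,0,0,0,0,0,25,0,0,0,0,0,0]

```text
$.motion: bad value
```

```bash
python3 - <<'E'
from h import *
to(431.8,307.7,290,1.825)
m=robot.camera_model("wrist");np.savez("w7.npz",**m)
cv2.imwrite("pics/w7.png",robot.snapshot("wrist"))
E
```

```text
t 10.35 pos [447.15 209.33 289.81] w 35.82493734268371 F [ 0.01 -0.45 -1.2 ]
shift [99.13 -9.23 -0.15] rot [ -0.05  -0.02 -11.02]
```

View pics/w7.png

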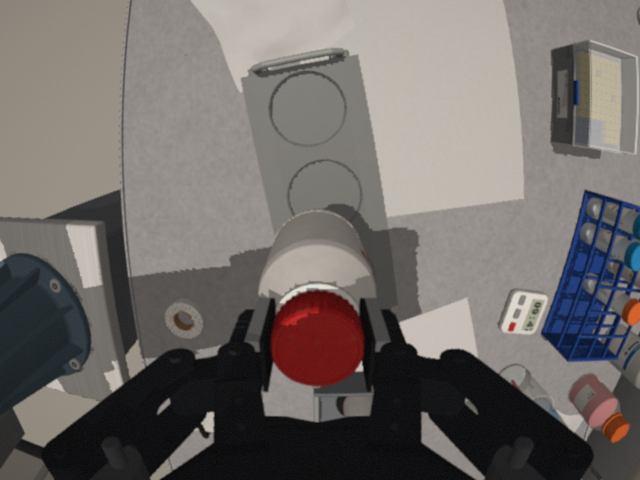

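The second call was refused because one row was short by a number. The wrist view shows the left recess at (308,109); I'll cross-check its position.

```bash
python3 - <<'E'
from h import *
m=dict(np.load("w7.npz"))
print(ww(m,308,109,16),ww(m,325,198,16))
E
```

```text
[431.38 308.39  16.  ] [456.12 211.31  16.  ]
```

Both views agree within 1 mm. Continuing.

>>> step_arm:
  motion: [25,36,-3,0,0,0,0,25,30,-3,0,0,0,0,25,20,-2,0,0,0,0,25,10,-1,0,0,0,-3,25,3,0,0,0,0,-5,25,0,0,0,0,0,-3,25,0,0,0,0,0,0,25,0,0,0,0,0,0]

```text
time: 11.4
tool_pos: [433.6, 305.2, 290.2]
ee_rot: [0.613, 0.79, -0.0, -0.0]
contact_force: [0.5, 0.2, -0.6]
gripper_width: 35.8
```

```bash
python3 - <<'E'
from h import *
to(431.6,308,121,1.825)
E
```

```text
t 11.4 pos [433.62 305.22 290.16] w 35.80866251484635 F [ 0.48  0.21 -0.58]
shift [  3.21  -1.21 169.16] rot [-0.02  0.01 -0.11]
```

>>> step_arm:
  motion: [25,3,-1,15,0,0,0,25,0,0,30,0,0,0,25,0,0,35,0,0,0,25,0,0,35,0,0,0,25,0,0,25,0,0,0,25,0,0,15,0,0,0,25,0,0,6,0,0,0,25,0,0,0,0,0,0]

```text
time: 12.4
tool_pos: [432.2, 308.2, 129.5]
ee_rot: [0.612, 0.791, 0.0, 0.0]
contact_force: [1.2, -0.5, -1.5]
gripper_width: 35.4
```

>>> step_arm:
  motion: [25,0,0,3,0,0,0,25,0,0,2,0,0,0,25,0,0,2,0,0,0,25,0,0,1,0,0,0,25,0,0,0,0,0,0]

```text
time: 13.02
tool_pos: [432.0, 308.1, 121.2]
ee_rot: [0.612, 0.791, -0.0, -0.0]
contact_force: [-0.2, -0.6, -2.4]
gripper_width: 35.6
```

>>> step_arm:
  motion: [25,0,0,1,0,0,0,25,0,0,0,0,0,0]

```text
time: 13.28
tool_pos: [432.0, 308.1, 120.2]
ee_rot: [0.612, 0.791, -0.0, -0.0]
contact_force: [-0.4, -0.0, -1.5]
gripper_width: 35.7
```

>>> step_arm:
  motion: [25,0,0,1,0,0,0,25,0,0,0,0,0,0]

```text
time: 13.52
tool_pos: [432.2, 308.3, 120.0]
ee_rot: [0.612, 0.791, 0.0, 0.0]
contact_force: [-2.8, -0.4, 5.2]
gripper_width: 35.6
```

```bash
python3 - <<'E'
from h import *
to(431.6,308,121,1.825)
cv2.imwrite("pics/s8.png",cv2.resize(robot.snapshot("scene")[130:280,140:320],None,fx=4,fy=4))
E
```

```text
t 13.525 pos [432.24 308.29 120.01] w 35.5534141136863 F [-2.83 -0.38  5.17]
shift [-0.12 -0.7  -0.99] rot [ 0.02 -0.   -0.07]
```

View pics/s8.png

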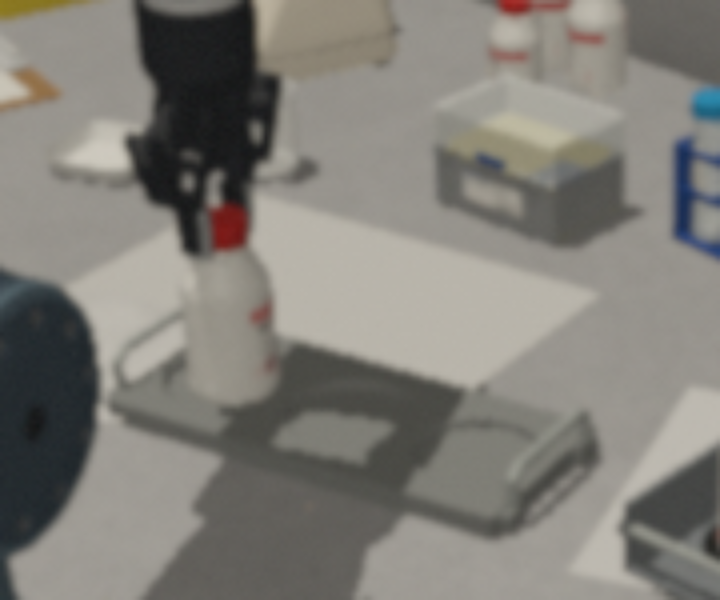

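It touched down (force +5 N at TCP 120, matching the expected foot at z=10). Releasing and rising.

>>> step_arm:
  motion: [45,0,0,0,0,0,0,60,0,0,0,0,0,0,85,0,0,0,0,0,0,85,0,0,0,0,0,0,85,0,0,-10,0,0,0,85,0,0,-25,0,0,0,85,0,0,-30,0,0,0,85,0,0,-30,0,0,0,85,0,0,-15,0,0,0,85,0,0,0,0,0,0]

```text
time: 14.82
tool_pos: [432.7, 308.4, 230.5]
ee_rot: [0.612, 0.791, 0.001, 0.001]
contact_force: [0.2, 0.5, -0.6]
gripper_width: 84.7
```

```bash
python3 - <<'E'
from h import *
to(537.5,-181.5,230,1.637)
cv2.imwrite("pics/w9.png",robot.snapshot("wrist"))
E
```

```text
t 14.825 pos [432.68 308.43 230.49] w 84.7093230462986 F [ 0.21  0.49 -0.59]
shift [-500.57  -21.1     0.25] rot [ 0.14 -0.03 10.7 ]
```

View pics/w9.png

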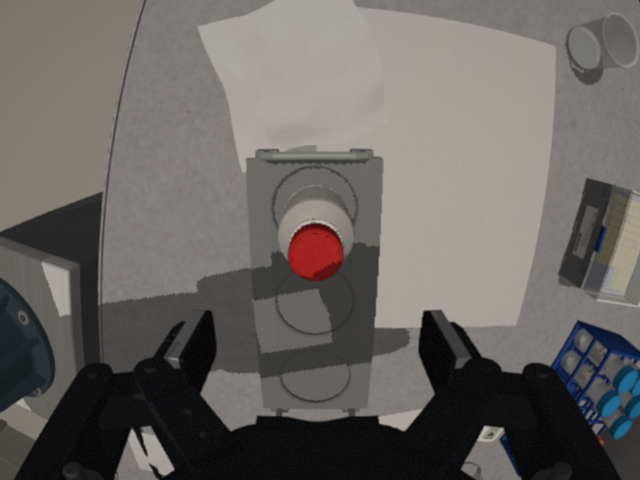

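The large bottle stands upright in the left recess. Next is the small one.

>>> step_arm:
  motion: [85,0,0,0,0,0,4,85,0,0,0,0,0,6.7,85,-30,4,0,0,0,0,85,-50,7,0,0,0,0,85,-55,8,0,0,0,0,85,-55,8,0,0,0,0,85,-55,8,0,0,0,0,85,-55,8,0,0,0,0,85,-55,8,0,0,0,0,85,-55,8,0,0,0,0,85,-50,7,0,0,0,0,85,-36,6,0,0,0,0]

```text
time: 16.38
tool_pos: [535.9, -183.9, 227.2]
ee_rot: [0.684, 0.73, -0.0, -0.001]
contact_force: [0.3, 1.0, -0.4]
gripper_width: 85.2
```

>>> step_arm:
  motion: [85,0,0,20,0,0,0,85,0,0,20,0,0,0,85,0,0,0,0,0,0]

```text
time: 16.75
tool_pos: [534.6, -181.0, 185.8]
ee_rot: [0.683, 0.73, -0.001, -0.003]
contact_force: [0.1, -0.1, -0.1]
gripper_width: 85.2
```

```bash
python3 - <<'E'
from h import *
to(537.5,-181.5,85,1.637)
m=robot.camera_model("wrist");np.savez("w10.npz",**m)
cv2.imwrite("pics/w10.png",robot.snapshot("wrist"))
E
```

```text
t 16.75 pos [ 534.62 -181.04  185.8 ] w 85.19255254585973 F [ 0.13 -0.1  -0.15]
shift [ -1.04   3.41 100.78] rot [-0.32 -0.22 -0.03]
```

View pics/w10.png

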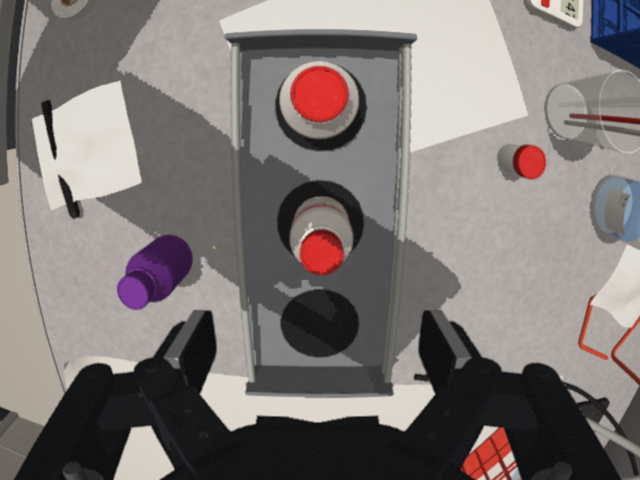

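The small cap is at (322,253) and seat R is empty. Shifting +3 in tool y and descending to TCP 88.

>>> step_arm:
  motion: [85,-1,3.3,20,0,0,0,85,0,0,25,0,0,0,85,0,0,25,0,0,0,85,0,0,18,0,0,0,85,0,0,9,0,0,0,85,0,0,0,0,0,0]

```text
time: 17.55
tool_pos: [539.9, -182.7, 91.8]
ee_rot: [0.683, 0.73, -0.0, -0.0]
contact_force: [-0.1, -0.1, 0.1]
gripper_width: 84.7
```

```bash
python3 - <<'E'
from h import *
to(537.5,-181.5,88,1.637)
m=robot.camera_model("wrist");np.savez("w11.npz",**m)
cv2.imwrite("pics/w11.png",robot.snapshot("wrist"))
E
```

```text
t 17.55 pos [ 539.9  -182.65   91.84] w 84.71120944371465 F [-0.07 -0.06  0.14]
shift [ 1.31 -2.31  3.84] rot [-0.04 -0.03 -0.  ]
```

View pics/w11.png

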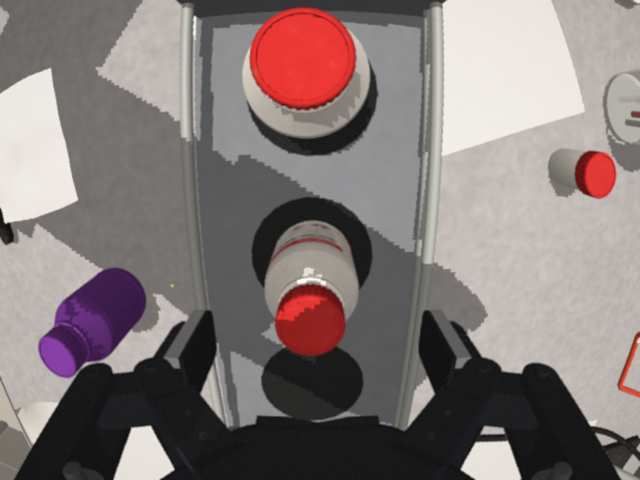

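>>> step_arm:
  motion: [85,1.3,-2.3,3.5,0,0,0,85,0,0,0,0,0,0,22,0,0,0,0,0,0,22,0,0,0,0,0,0,22,0,0,0,0,0,0,22,0,0,0,0,0,0,22,0,0,0,0,0,0,22,0,0,0,0,0,0,22,0,0,0,0,0,0,22,0,0,0,0,0,0,22,0,0,0,0,0,0,22,0,0,0,0,0,0]

```text
time: 19.1
tool_pos: [537.7, -181.8, 89.1]
ee_rot: [0.683, 0.73, -0.0, 0.0]
contact_force: [-2.1, -0.5, 5.3]
gripper_width: 26.5
```

```bash
python3 - <<'E'
from h import *
to(537.5,-181.5,88,1.637)
cv2.imwrite("pics/w12.png",robot.snapshot("wrist"))
E
```

```text
t 19.1 pos [ 537.7  -181.77   89.09] w 26.5031132142543 F [-2.05 -0.53  5.29]
shift [ 0.28 -0.18  1.09] rot [ 0.01  0.02 -0.  ]
```

View pics/w12.png

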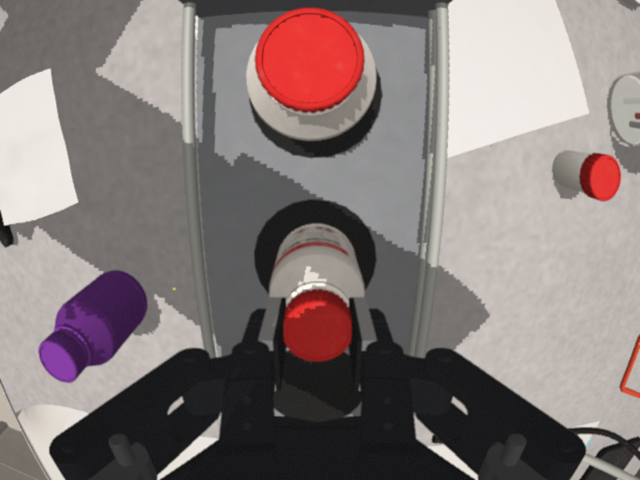

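The width of 26.5 mm is a little under the 29 mm cap. I'll lift slowly and check that it holds.

>>> step_arm:
  motion: [22,0,0,-3,0,0,0,22,0,0,-6,0,0,0,22,0,0,-10,0,0,0,22,0,0,-6,0,0,0,22,0,0,0,0,0,0]

```text
time: 19.77
tool_pos: [538.2, -181.9, 114.7]
ee_rot: [0.683, 0.73, 0.0, 0.001]
contact_force: [-0.2, -0.1, -1.3]
gripper_width: 26.8
```

```bash
python3 - <<'E'
from h import *
to(537.5,-181.5,270,1.637)
cv2.imwrite("pics/w13.png",robot.snapshot("wrist"))
cv2.imwrite("pics/s13.png",cv2.resize(robot.snapshot("scene")[170:330,280:480],None,fx=3.7,fy=3.7))
E
```

```text
t 19.775 pos [ 538.18 -181.91  114.71] w 26.832424921346913 F [-0.19 -0.14 -1.32]
shift [   0.31   -0.43 -155.29] rot [ 0.08  0.05 -0.  ]
```

View pics/w13.png

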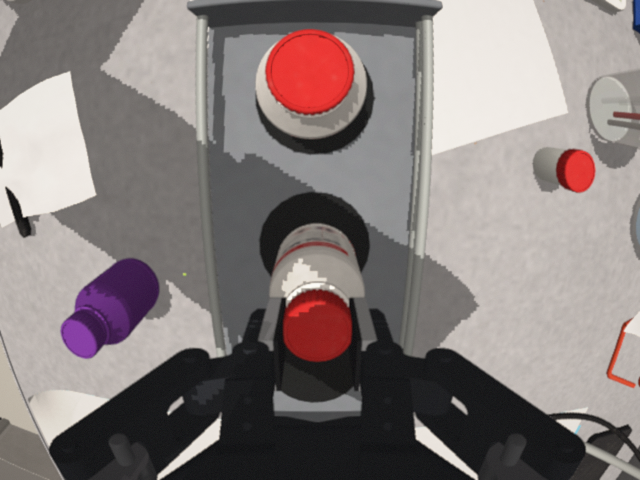

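View pics/s13.png

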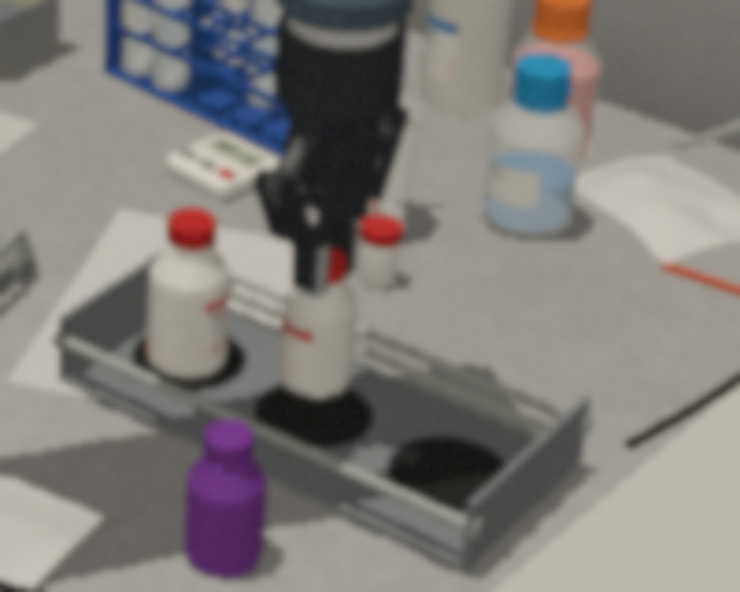

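It is held and upright, and it has left the seat. Lifting and carrying it to the middle recess.

>>> step_arm:
  motion: [22,0,0,-15,0,0,0,22,0,0,-25,0,0,0,22,0,0,-30,0,0,0,22,0,0,-30,0,0,0,22,0,0,-25,0,0,0,22,0,0,-15,0,0,0,22,0,0,0,0,0,0]

```text
time: 20.75
tool_pos: [538.2, -181.9, 255.2]
ee_rot: [0.683, 0.73, 0.0, 0.001]
contact_force: [0.1, -0.2, -1.2]
gripper_width: 26.8
```

>>> step_arm:
  motion: [22,18,-2,0,0,0,0,22,30,-4,0,0,0,0,22,45,-6,0,0,0,0,22,45,-6,0,0,0,0,22,45,-6,0,0,0,0,22,45,-6,0,0,0,0,22,45,-6,0,0,0,0,22,45,-6,0,0,0,0,22,40,-6,0,0,0,0,22,25,-5,0,0,0,0,22,15,-3,0,0,0,-4,22,0,0,0,0,0,-6.8]

```text
time: 22.25
tool_pos: [453.2, 213.5, 252.2]
ee_rot: [0.609, 0.793, -0.001, -0.001]
contact_force: [-0.6, -0.8, -1.5]
gripper_width: 26.7
```

>>> step_arm:
  motion: [22,0,0,0,0,0,0,22,0,0,0,0,0,0]

```text
time: 22.5
tool_pos: [454.7, 211.9, 253.1]
ee_rot: [0.612, 0.791, -0.001, -0.001]
contact_force: [-0.3, 0.2, -1.4]
gripper_width: 26.8
```

```bash
python3 - <<'E'
from h import *
to(456.4,211.4,89,1.825)
cv2.imwrite("pics/w14.png",robot.snapshot("wrist"))
E
```

```text
t 22.5 pos [454.71 211.92 253.07] w 26.77043602354279 F [-0.3   0.18 -1.36]
shift [ -0.96   1.74 164.07] rot [-0.08 -0.01 -0.1 ]
```

View pics/w14.png

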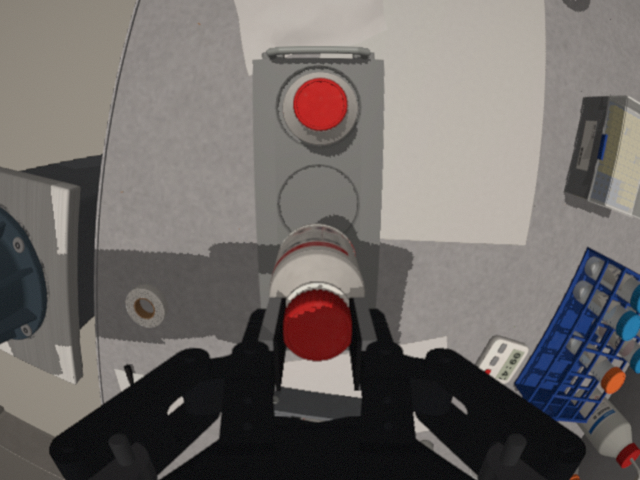

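Large bottle centred in the left recess (320,104), middle recess at (318,205). Going down.

>>> step_arm:
  motion: [22,-0.5,1,15,0,0,0,22,0,0,30,0,0,0,22,0,0,35,0,0,0,22,0,0,35,0,0,0,22,0,0,25,0,0,0,22,0,0,13,0,0,0,22,0,0,4,0,0,0,22,0,0,0,0,0,0]

```text
time: 23.55
tool_pos: [457.0, 211.6, 97.2]
ee_rot: [0.612, 0.791, 0.0, 0.0]
contact_force: [0.2, 0.4, -1.2]
gripper_width: 26.8
```

>>> step_arm:
  motion: [22,0,0,2,0,0,0,22,0,0,2,0,0,0,22,0,0,1,0,0,0,22,0,0,0,0,0,0]

```text
time: 24.05
tool_pos: [456.5, 211.6, 91.8]
ee_rot: [0.612, 0.791, 0.0, -0.0]
contact_force: [0.2, -0.6, -1.5]
gripper_width: 26.3
```

>>> step_arm:
  motion: [22,0,0,2,0,0,0,22,0,0,0,0,0,0]

```text
time: 24.3
tool_pos: [456.4, 211.5, 89.6]
ee_rot: [0.612, 0.791, -0.0, -0.0]
contact_force: [-0.4, -0.4, -1.3]
gripper_width: 26.4
```

>>> step_arm:
  motion: [22,0,0,1,0,0,0,22,0,0,0,0,0,0]

```text
time: 24.55
tool_pos: [456.7, 211.6, 89.1]
ee_rot: [0.612, 0.791, 0.0, 0.0]
contact_force: [-1.2, -0.6, 3.5]
gripper_width: 27.0
```

It touched down at 89.1 as expected. Releasing and rising.

>>> step_arm:
  motion: [40,0,0,0,0,0,0,60,0,0,0,0,0,0,85,0,0,0,0,0,0,85,0,0,0,0,0,0,85,0,0,-10,0,0,0,85,0,0,-25,0,0,0,85,0,0,-30,0,0,0,85,0,0,-30,0,0,0,85,0,0,-15,0,0,0,85,0,0,0,0,0,4,85,0,0,0,0,0,6.8,85,0,0,0,0,0,0]

```text
time: 26.05
tool_pos: [456.3, 211.5, 198.6]
ee_rot: [0.683, 0.73, -0.0, -0.0]
contact_force: [-0.8, -0.1, -0.7]
gripper_width: 84.9
```

```bash
python3 - <<'E'
from h import *
to(530,-83.5,190,1.637)
cv2.imwrite("pics/w15.png",robot.snapshot("wrist"))
E
```

```text
t 26.05 pos [456.29 211.48 198.57] w 84.8576164318956 F [-0.78 -0.13 -0.69]
shift [-299.26   53.78    8.56] rot [-0.04  0.    0.05]
```

View pics/w15.png

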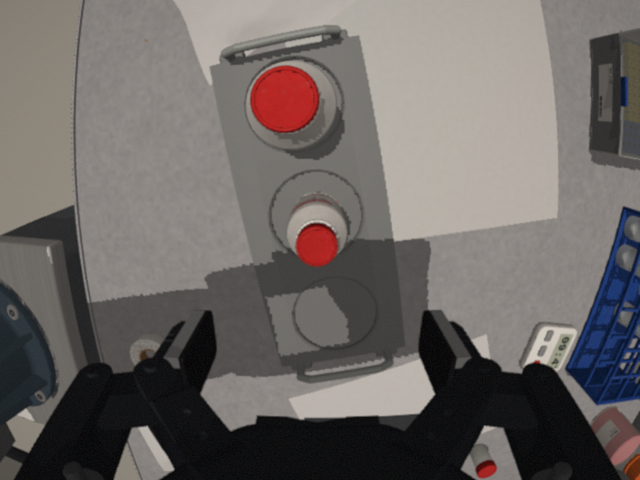

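Two bottles are placed upright. Now the medium one.

>>> step_arm:
  motion: [85,-24,4,0,0,0,0,85,-45,8,0,0,0,0,85,-50,9,0,0,0,0,85,-50,9,0,0,0,0,85,-50,9,2,0,0,0,85,-45,8,2,0,0,0,85,-25,5,2,0,0,0,85,-10,2,3,0,0,0,85,0,0,0,0,0,0,85,0,0,0,0,0,0]

```text
time: 27.35
tool_pos: [529.9, -82.1, 189.7]
ee_rot: [0.683, 0.731, 0.0, -0.0]
contact_force: [1.1, -0.2, 0.6]
gripper_width: 85.3
```

```bash
python3 - <<'E'
from h import *
to(530,-83.5,103,1.637)
m=robot.camera_model("wrist");np.savez("w16.npz",**m)
im=robot.snapshot("wrist");cv2.imwrite("pics/w16.png",im)
hsv=cv2.cvtColor(im,cv2.COLOR_BGR2HSV)
k=((hsv[...,0]<8)|(hsv[...,0]>172))&(hsv[...,1]>150)&(hsv[...,2]>70)
n,l,s,c=cv2.connectedComponentsWithStats(k.astype(np.uint8))
for i in range(1,n):
    if s[i,4]>500: print(s[i],c[i],ww(m,*c[i],115))
E
```

```text
t 27.35 pos [529.92 -82.11 189.68] w 85.33798201723951 F [ 1.06 -0.2   0.61]
shift [-1.43  0.02 86.68] rot [-0.02 -0.03  0.08]
[ 290  233   52   54 2188] [315.25 259.41] [529.19 -80.66 115.  ]
[495 255  31  32 725] [510.05 270.21] [658.81 -80.31 115.  ]
```

View pics/w16.png

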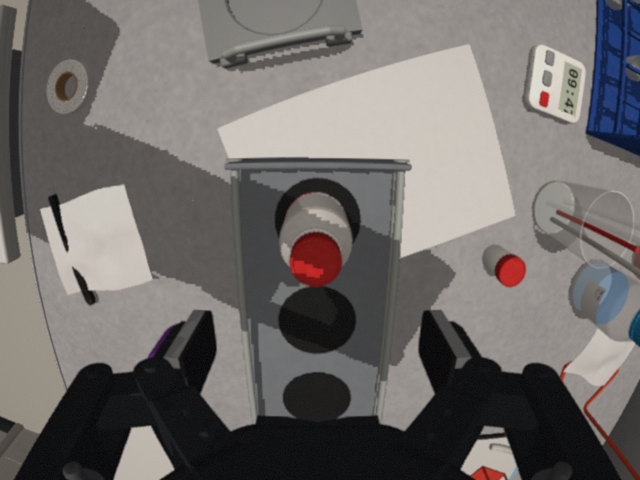

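The medium cap is at (315,259), on the jaw centreline. Descending to TCP 103.

>>> step_arm:
  motion: [85,-0.5,0,18,0,0,0,85,0,0,25,0,0,0,85,0,0,22,0,0,0,85,0,0,14,0,0,0,85,0,0,6,0,0,0,85,0,0,0,0,0,0,85,0,0,0,0,0,0]

```text
time: 28.28
tool_pos: [530.8, -83.9, 105.6]
ee_rot: [0.683, 0.73, 0.0, 0.001]
contact_force: [0.3, 0.8, 0.5]
gripper_width: 84.9
```

>>> step_arm:
  motion: [23,0,0,0,0,0,0,23,0,0,0,0,0,0,23,0,0,0,0,0,0,23,0,0,0,0,0,0,23,0,0,0,0,0,0,23,0,0,0,0,0,0,23,0,0,0,0,0,0,23,0,0,0,0,0,0,23,0,0,0,0,0,0]

```text
time: 29.4
tool_pos: [530.4, -83.9, 105.3]
ee_rot: [0.683, 0.73, 0.0, 0.0]
contact_force: [-1.9, -1.2, 5.6]
gripper_width: 30.3
```

```bash
python3 - <<'E'
from h import *
to(530,-83.5,103,1.637)
cv2.imwrite("pics/w17.png",robot.snapshot("wrist"))
E
```

```text
t 29.4 pos [530.43 -83.92 105.25] w 30.25534176795008 F [-1.86 -1.21  5.56]
shift [ 0.45 -0.4   2.25] rot [ 0.02  0.02 -0.  ]
```

View pics/w17.png

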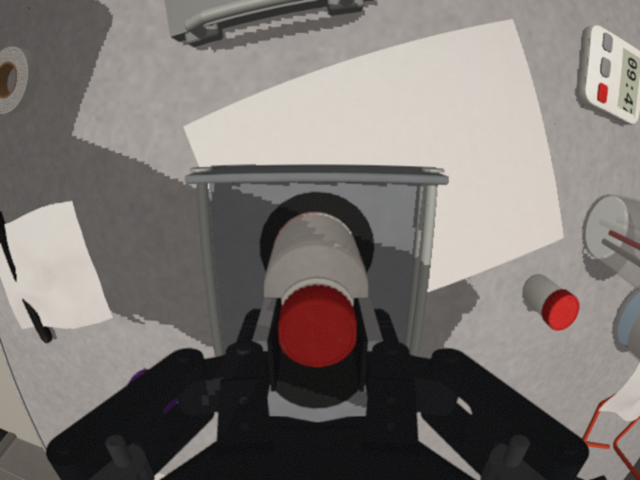

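>>> step_arm:
  motion: [23,0,0,-4,0,0,0,23,0,0,-12,0,0,0,23,0,0,-20,0,0,0,23,0,0,-28,0,0,0,23,0,0,-28,0,0,0,23,0,0,-22,0,0,0,23,0,0,-10,0,0,0,23,0,0,-5,0,0,0,23,0,0,0,0,0,0]

```text
time: 30.58
tool_pos: [530.0, -83.7, 233.4]
ee_rot: [0.683, 0.73, -0.0, -0.0]
contact_force: [1.0, 0.3, -0.6]
gripper_width: 30.5
```

```bash
python3 - <<'E'
from h import *
to(481.6,115.6,235,1.637)
cv2.imwrite("pics/s18.png",cv2.resize(robot.snapshot("scene")[130:330,140:460],None,fx=2.5,fy=2.5))
E
```

```text
t 30.575 pos [530.02 -83.65 233.4 ] w 30.536882541079155 F [ 1.02  0.27 -0.57]
shift [202.02 -35.16  -1.53] rot [-0.03 -0.02 -0.01]
```

View pics/s18.png

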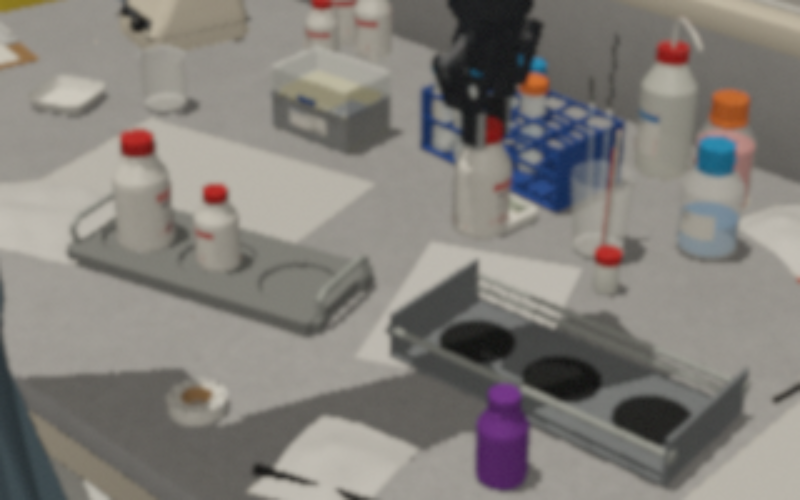

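The medium bottle is held clear and upright, and the large and small ones stand in the left and middle recesses. Carrying on to the right recess.

>>> step_arm:
  motion: [23,15,-2,0,0,0,0,23,25,-4,0,0,0,0,23,40,-7,0,0,0,0,23,45,-8,0,0,0,0,23,40,-7,0,0,0,0,23,25,-5,0,0,0,0,23,12,-2,0,0,0,-4,23,0,0,0,0,0,-6.8,23,0,0,0,0,0,0,23,0,0,0,0,0,0]

```text
time: 31.88
tool_pos: [481.6, 115.8, 233.5]
ee_rot: [0.612, 0.791, -0.0, -0.0]
contact_force: [0.7, -0.6, -1.6]
gripper_width: 30.4
```

```bash
python3 - <<'E'
from h import *
to(481.7,115.5,105.5,1.825)
E
```

```text
t 31.875 pos [481.61 115.77 233.5 ] w 30.371426895549575 F [ 0.72 -0.56 -1.57]
shift [ -0.31   0.09 128.  ] rot [-0.03 -0.01 -0.1 ]
```

>>> step_arm:
  motion: [23,0,0,12,0,0,0,23,0,0,25,0,0,0,23,0,0,30,0,0,0,23,0,0,28,0,0,0,23,0,0,16,0,0,0,23,0,0,9,0,0,0,23,0,0,3,0,0,0,23,0,0,0,0,0,0]

```text
time: 32.88
tool_pos: [482.5, 115.5, 111.4]
ee_rot: [0.612, 0.791, 0.0, 0.0]
contact_force: [0.7, -0.0, -0.7]
gripper_width: 30.2
```

>>> step_arm:
  motion: [23,0,0,2,0,0,0,23,0,0,0,0,0,0,23,0,0,0,0,0,0]

```text
time: 33.25
tool_pos: [482.1, 115.5, 109.1]
ee_rot: [0.612, 0.791, 0.0, 0.0]
contact_force: [0.2, -0.1, -1.2]
gripper_width: 30.3
```

>>> step_arm:
  motion: [23,0,0,2,0,0,0,23,0,0,0,0,0,0]

```text
time: 33.5
tool_pos: [481.8, 115.5, 106.6]
ee_rot: [0.612, 0.791, -0.0, -0.0]
contact_force: [0.4, -1.3, -1.2]
gripper_width: 30.3
```

>>> step_arm:
  motion: [23,0,0,1.5,0,0,0,23,0,0,0,0,0,0]

```text
time: 33.75
tool_pos: [482.0, 115.5, 105.3]
ee_rot: [0.612, 0.791, 0.0, 0.0]
contact_force: [0.2, -0.3, -0.8]
gripper_width: 30.5
```

>>> step_arm:
  motion: [23,0,0,1,0,0,0,23,0,0,0,0,0,0]

```text
time: 34.0
tool_pos: [482.4, 115.4, 105.3]
ee_rot: [0.612, 0.791, 0.0, 0.0]
contact_force: [-2.8, -0.7, 7.2]
gripper_width: 30.4
```

It touched down. Releasing, rising, and turning clear for a final look.

>>> step_arm:
  motion: [45,0,0,0,0,0,0,60,0,0,0,0,0,0,85,0,0,0,0,0,0,85,0,0,0,0,0,0,85,0,0,-10,0,0,0,85,0,0,-25,0,0,0,85,0,0,-30,0,0,0,85,0,0,-35,0,0,0,85,0,0,-30,0,0,0,85,-30,0,-10,0,0,0,85,-40,0,0,0,0,0,85,-40,0,0,0,0,0]

```text
time: 35.5
tool_pos: [510.1, 8.1, 245.5]
ee_rot: [0.611, 0.791, 0.0, 0.001]
contact_force: [-0.2, -0.1, 0.7]
gripper_width: 85.0
```

>>> step_arm:
  motion: [85,-45,0,0,0,0,0,85,-45,0,0,0,0,0,85,-45,0,0,0,0,0,85,-30,0,0,0,0,0,85,-10,0,0,0,0,0,85,0,0,0,0,0,0]

```text
time: 36.25
tool_pos: [553.6, -160.1, 244.4]
ee_rot: [0.612, 0.791, 0.0, -0.0]
contact_force: [0.2, 0.7, 0.2]
gripper_width: 85.1
```

```bash
python3 - <<'E'
from h import *
to(481.7,115.5,105.5,1.825)
im=robot.snapshot("scene");cv2.imwrite("pics/s19.png",cv2.resize(im[130:330,140:460],None,fx=2.5,fy=2.5))
im=robot.snapshot("top");cv2.imwrite("pics/t19.png",cv2.resize(im[130:340,130:490],None,fx=2.2,fy=2.2))
# expected cap pixels
for n,X in (("L",[431.6,308,133]),("M",[456.4,211.4,97]),("R",[482,115.5,114])): print(n,(p("top",X)-[130,130])*2.2)
E
```

```text
t 36.25 pos [ 553.63 -160.13  244.45] w 85.09645627764078 F [0.15 0.67 0.24]
shift [284.8   -0.37 139.07] rot [-0.   -0.03 -0.01]
L [ 69.24 383.44]
M [186.69 356.09]
R [288.52 331.11]
```

View pics/s19.png

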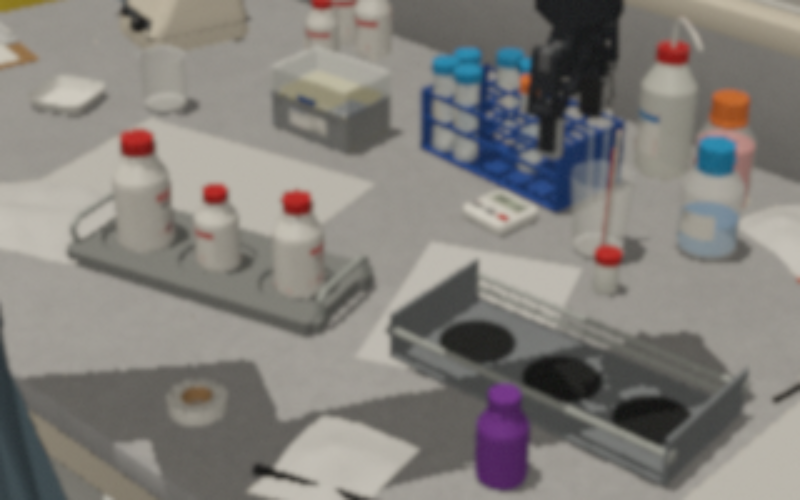

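View pics/t19.png

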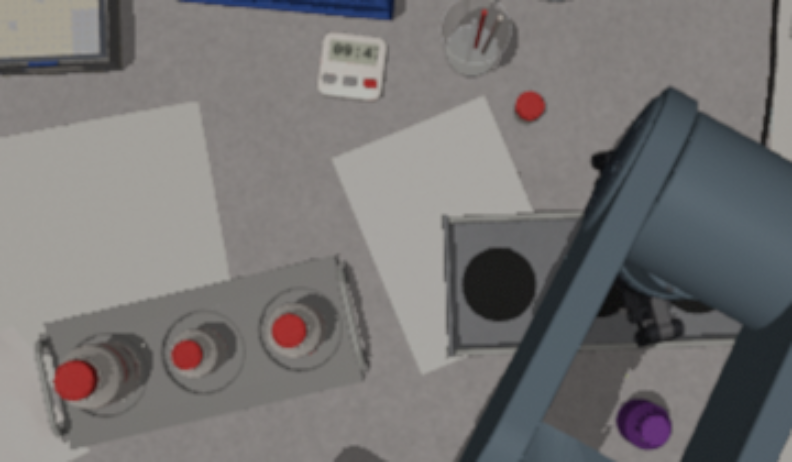

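All three bottles stand upright in their recesses, with caps at (75,381), (187,354) and (289,330), close to the predicted pixels. The timer (352,66) and pot (530,106) are where they were, and the rack is empty. Handing in.

```bash
python3 -c "
from rig import robot
print(robot.sign_off())"
```

```text
the job is handed in; nothing more can be done
None
```

The three white bottles are in the carrier in reverse order, and I handed the job in at about 36 s of the 93 s allowed. The large one (stood right) is in the left recess, the small one in the middle recess, and the medium one (stood left) in the right recess. I lifted each by its cap over the rail and lowered it until the wrist force showed it had touched the recess floor. I then let go.

**Last checks:** in the final top and scene pictures all three stand upright within their recesses, the rack's seats are empty, and the gripper is clear. Compared with the first top picture, the timer, the pot and the purple bottle have not visibly moved.

**Things that went wrong or disagreed:**
- **First grip:** my first grip on the large bottle's body landed on its shoulder. I released it without lifting and gripped the cap instead.
- **Cap widths:** the gripper read about 1 to 2.5 mm under the stated cap sizes, but all the grips held.
- **Scene camera:** it put the bottles about 9 mm off from the top and wrist cameras, so I used those two, which agreed within about 3 mm.
- **Large cap in the last top picture:** it sat about 3 px from where I predicted it. Part of that may be the height I assumed for the cap, and the bottle looked properly seated.
- **Refused call:** one move call was refused because a row was short by one number; I sent it again corrected.

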